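Lay the second course of cement blocks in running bond

TASK

Lay the second course on the bedded first course, in running bond: slide the grey block and then the green block off the waiting shelf onto the course, pushing each firmly back against the blue fence, the grey one to lie next to the small green starter and the green one after it. Then press the row firmly along the fence so that the starter is hard up against the yellow end stop, all joints are closed and every joint lies over the middle of a block below. Firm pushes only, never hard shoves that would chip an edge, and leave the other things on the bench alone.

Things in the scene. Friction and masses are not known exactly. Their poses are not given: they have to be found in the camera images.
- frame: Fixed steel laying frame, base plate 245 x 400 mm, 6 mm thick, carrying the first course, a waiting shelf, a fence and an end stop. Origin: on the bench surface, mid-length, on the line where the shelf meets the course; x points away from the robot to the blue fence, y along the course to the yellow end stop, z up. Its place and yaw vary. Points below are given in this frame in mm
- course (a point): Centre of the top of the first course, at (45, 0, 46): three fixed blocks of 120 mm (y) x 90 mm (x) x 40 mm, grey, green, grey, filling x = 0 to 90, y = -180 to 180. Open at the -y end. In the finished second course the block centres lie at (45, 150) starter, (45, 60) grey, (45, -60) green, undersides at z = 46
- shelf (a point): Centre of the top of the level aluminium waiting shelf, at (-68, 0, 47.5); it fills x = -132 to -4, y = -190 to 190, is 1.5 mm higher than the course, so blocks slide off it down a tiny step, and is open on all sides
- fence: Blue fence along the far side of the course, fixed, 380 mm long, 12 mm thick, top at z = 78. Origin: middle of the foot of its near face, at (90, 0, 6); axes as the frame. A firm push is 4 N or more of a block on the fence, kept for a moment (0.05 s); edges chip above 45 N
- stop: Yellow end stop at the +y end of the course, fixed, 90 mm wide, 12 mm thick, top at z = 78. Origin: middle of the foot of the face that the row meets, at (45, 180, 6); axes as the frame. A firm press of the finished row is 6 N or more of the starter on the stop, kept for a moment (0.05 s), besides some 4 to 8 N lost to the row's friction; edges chip above 45 N
- starter: Loose half block, green, 60 mm (its y) x 90 mm (its x) x 40 mm high, about 0.18 kg, already lying on the course by the fence, 5 to 14 mm short of the end stop. Origin: centre of its underside
- grey_block: Loose block of light cement, grey, 120 mm (its y) x 90 mm (its x) x 40 mm high, about 0.35 kg, too wide to be grasped from above, waiting flat on the shelf at either of two places. It slides with a friction of some 1.5 to 3.5 N. Origin: centre of its underside
- green_block: The same block in green, waiting flat on the shelf at the other place. If it waits nearer to the end stop than the grey one, it waits in front of the grey one's place: once the grey one is laid, slide it along the shelf before pushing it in. Origin: centre of its underside
- red_half: Bystander: brick-red half block 60 x 90 x 40 mm on the bench. Origin: centre of its underside
- sprayer: Bystander: green spray bottle, 88 mm across, 200 mm high. Origin: centre of its underside
- brush: Bystander: brush standing on its dark bristles, 70 x 120 mm, 190 mm high with its upright handle. Origin: centre of its underside
- tiles: Bystander: stack of four 150 mm square cement tiles, 57 mm high. Origin: centre of its underside
- mould: Bystander: dark steel tile mould 200 x 200 mm with two brass handles, 63 mm high. Origin: centre of its underside
- pigment: Bystander: white jar, 80 mm across, 130 mm high. Origin: centre of its underside
Not all that is in view belongs to the job. What is shaped like the grey_block but black or purple is not meant. Leave any black look-alike of the green_block alone.

How it is judged:
On the way, in this order (a step that is already met when the one before it is completed fails the run):
1. the grey block has been pushed firmly back against the fence (4 N or more) (contact force between grey_block and fence above 4 N and x of grey_block in the frame of frame above 0.041 m), for 0.05 s.
2. then the green block has been pushed firmly back against the fence (4 N or more) (contact force between green_block and fence above 4 N and x of green_block in the frame of frame above 0.041 m), for 0.05 s.
3. then, with both blocks in the row, the row has been pressed firmly so that the starter bears on the end stop (6 N or more) (contact force between starter and stop above 6 N and x of each of grey_block, green_block in the frame of frame above 0.041 m), for 0.05 s.
At the end, for the whole second after the job is handed in: Starter, grey and green block lie flat on the first course in this order from the end stop, each within 3 mm of the fence, butted up (within 3 mm of their places along the course, the green one 4 mm), square within 0.04 rad, at rest (x of starter in the frame of frame between 0.042 and 0.048 m and y of starter in the frame of frame between 0.147 and 0.153 m and z of starter in the frame of frame between 0.043 and 0.049 m and angle between the x axis of each of starter, grey_block, green_block and the x axis of frame, either way round below 0.04 rad and angle between each of starter, grey_block, green_block's own z axis and vertical below 0.04 rad and x of grey_block in the frame of frame between 0.042 and 0.048 m and y of grey_block in the frame of frame between 0.057 and 0.063 m and z of grey_block in the frame of frame between 0.043 and 0.049 m and x of green_block in the frame of frame between 0.042 and 0.048 m and y of green_block in the frame of frame between -0.064 and -0.056 m and z of green_block in the frame of frame between 0.043 and 0.049 m and linear speed of each of starter, grey_block, green_block below 0.01 m/s); the robot touches nothing.
It fails at once if a block is driven so hard into the fence or the end stop that it chips (over 45 N) (contact force between any of grey_block, green_block, starter and fence above 45 N or contact force between any of grey_block, green_block, starter and stop above 45 N).
It fails at once if a bystander is moved by more than 20 mm (distance of any of red_half, sprayer, brush, tiles, mould, pigment from where it was at the start of the episode above 0.02 m).
It also fails if it takes over 72 s, if anything falls off the work surface, if the arm or the gripper's body presses on something with over 40 N, if the wrist force passes 120 N, or if a joint passes its speed limit or range.

ROBOT

A 6-joint arm with a two-finger parallel gripper is mounted at the origin on the work surface. World frame = base frame: x ahead of the robot, y to its left, z up, the work surface at z = 0. Lengths are in m, angles in rad, forces in N, time in s.
With the tool pointing down it reaches from about 0.35 to 0.975 m from the base axis. Payload 4.9 kg.
Tool frame: the origin (TCP) lies at the very end of the fingers, on their centre line; the grasp point (between the pads) lies manip.grip_point_offset behind it (manip.grip_point_offset is the distance from the TCP to the grasp point, in m); z points along the fingers, y is the line along which they close (so a half turn about z gives the same grasp; the last joint's range is limited). The gripper opens to 85 mm and grips with 20 to 120 N. Pads are 22 mm wide; open, the fingers measure 114 mm over their backs; the gripper's body (76 mm by 85 mm) begins 54 mm behind the grasp point. The pads swing forward as they close: fully open they stand 13 mm farther back than shut.
Start: joints at [-1.232, 0.053, 1.613, -0, 1.476, -0.119], TCP at [0.276, -0.561, 0.196] pointing down, gripper open.
Joint ranges: [-3.01, 3.01], [-1.01, 2.22], [0.06, 2.58], [-1.02, 4.17], [0.09, 2.62], [-3.14, 3.14]. Speed limits (rad/s): [2.57, 2.57, 3.14, 3.14, 3.14, 3.14].

INTERFACE

Orientations are given as a unit quaternion [w, x, y, z].
In Python, from plant import manip gives the robot as it stands.
- The arm moves only by the shell command python3 -m crank 'ROWS' [OPENING]. ROWS is JSON, a list of rows, each an object of numbers: "x", "y", "z": the shift along the tool's x, y, z in cm; "turn": the turn about the tool's z in rad. In form: [{"x": .., "y": .., "z": .., "turn": ..}, ...]. A call has 1 to 5 rows; each row shifts and turns the commanded pose from where the row before left it, along the tool's axes as they then stand; what a row does not reach is not made up. A row lasts 1/10 s, in which the tool goes at most 50 mm and 8.59 degrees, less where a joint would pass 70% of its speed; a pose out of reach is approached as far as the arm can. A call with a gripper value outside its range is refused whole. OPENING is the opening in per cent of the stroke, from 0 (shut) to 100 (fully open), set as the call begins (- or left out, the last holds). The fingers move at their own pace and stop on an object; the grip force is fixed at half the most. Time passes only in rows, so rows that do not move let the fingers close. It gives the time, the measured TCP pose, the force, the opening and the grip force at its end, in the units of the state.
- manip.state(): the state, without advancing time (a new reading comes with each control period).
- manip.grab_frame(name): name is "scene" or "top" or "wrist"; returns (picture, depth): 420x560x3 uint8, red, green, blue; 420x560 float32, m along the optical axis (not along the pixel's ray), 0 where there is no reading.
- manip.camera_model(name): a dict with "mtx" (3x3 intrinsics, pixels), "k1" (the pictures are not rectified: a ray, as slopes to the right and down, at radius r is drawn at 1 + k1 r^2 times it, then the intrinsics apply), "world_to_cam" (4x4, takes a point from world to camera coordinates). Camera axes: x right, y down, z forward; pixel columns grow to the right and rows downward; lengths in m; the calibration is good to about 2 mm. A picture is of the moment at which its call begins: read the wrist's pose just before it. camera_model takes no time and is no camera call; for the wrist camera it gives the pose at the moment of the call.
- manip.job_done(): hands the job in; it is judged then, once.
The state is a dict: "time": time; "joint_pos": joint angles; "joint_vel": joint speeds; "joint_efforts": joint torques, N m; "tool_pos": TCP position; "tool_rot": TCP orientation; "contact_force": force on the tool from outside, world axes, zero at the start; "ft_torque": the same for the moment, N m; "gripper_width": opening from 0.0 (shut) to 1.0 (fully open); "grasp_force": force on a finger pad.
Only numpy, scipy, OpenCV 4.12 (cv2) and the standard library are available. Lean on these libraries where they do the work, as an engineer would, in place of code of your own. Each camera call takes 0.05 s, during which the arm holds its last target. There are 200 camera calls.

## Working session

There is one attempt and no reset: what is moved stays moved. The work goes in short steps, Python scripts to look and compute and a shell command to move; the robot and the scene stay as the last step left them, time stands still between calls to the robot, and variables do not carry over. Pictures are saved under pics/ and viewed, at most 10 in all, crops included, and the job is handed in when it is done.

```bash
ls; mkdir -p pics; python3 - <<'E'
from plant import manip
import cv2,numpy as np
print(manip.state()); print(manip.grip_point_offset)
for n in("scene","top"):
    p,d=manip.grab_frame(n); cv2.imwrite(f"pics/{n}0.png",p[:,:,::-1]); np.savez(f"{n}0.npz",p=p,d=d)
    print(n,manip.camera_model(n))
E
```

```text
pics
{'time': 0.0, 'joint_pos': array([-1.23199733e+00,  5.33596496e-02,  1.61427928e+00, -2.83153100e-05,
        1.47597563e+00, -1.18973164e-01]), 'joint_vel': array([-0.00014837, -0.00064758,  0.00055065, -0.00046528, -0.0002333 ,
        0.00105941]), 'joint_efforts': array([ 8.99752176e-04, -3.93669105e+01, -3.70182252e+01, -2.25195248e-05,
        7.08070263e-03, -2.17411156e-06]), 'tool_pos': array([ 0.27599837, -0.55999822,  0.19477014]), 'tool_rot': array([-1.00330770e-03,  9.73918935e-01,  2.26893997e-01, -1.24900959e-04]), 'contact_force': array([0.44158284, 0.67195233, 0.39770151]), 'ft_torque': array([ 0.00234463, -0.0524231 , -0.03125259]), 'grasp_force': 0.0, 'gripper_width': 1.0016575970934163}
0.0187
scene {'mtx': array([[460.06941219,   0.        , 277.33279827],
       [  0.        , 460.06941219, 209.53112724],
       [  0.        ,   0.        ,   1.        ]]), 'k1': -0.1283381970415304, 'world_to_cam': array([[-0.54657082,  0.83740123, -0.00441774,  0.32512676],
       [ 0.5988127 ,  0.38714568, -0.70110026, -0.27077481],
       [-0.58539191, -0.38584634, -0.71304902,  1.81092313],
       [ 0.        ,  0.        ,  0.        ,  1.        ]])}
top {'mtx': array([[463.85179928,   0.        , 274.53118732],
       [  0.        , 463.85179928, 208.1684054 ],
       [  0.        ,   0.        ,   1.        ]]), 'k1': -0.12969330269351106, 'world_to_cam': array([[ 0.00238892, -0.99982524,  0.01854138, -0.04693026],
       [-0.99377572, -0.00443868, -0.11131092,  0.53001369],
       [ 0.11137377, -0.01816006, -0.99361265,  1.59807174],
       [ 0.        ,  0.        ,  0.        ,  1.        ]])}
```

View pics/top0.png

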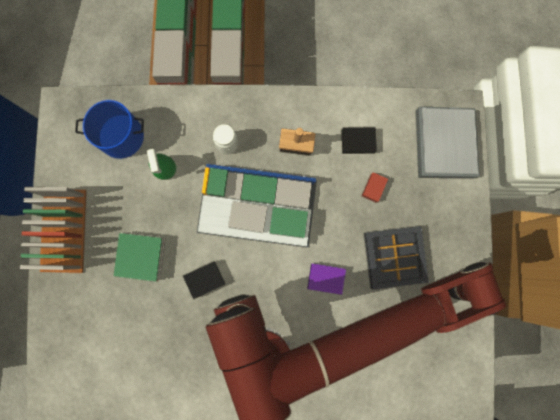

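View pics/scene0.png

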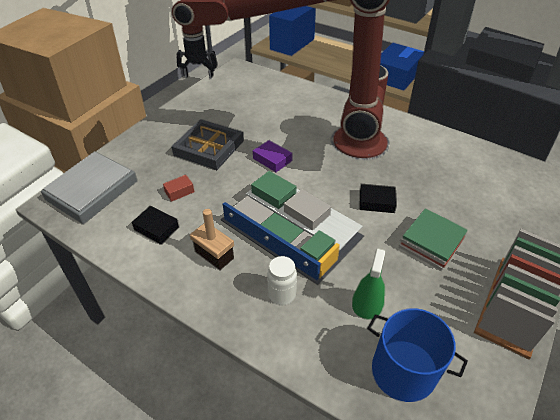

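The top view shows the frame round (258,205), the yellow stop at its left end (205,180), and the starter at (216,182). On the shelf, grey is at (247,215) on the stop side and green is at (290,222), so the along-shelf detour isn't needed.

```bash
cat > h.py <<'E'
import numpy as np,cv2
from plant import manip
def cloud(n,p,d,m=None):
    m=m or manip.camera_model(n); K=m["mtx"]; h,w=d.shape
    v,u=np.mgrid[:h,:w]; a=(u-K[0,2])/K[0,0]; b=(v-K[1,2])/K[1,1]; x,y=a.copy(),b.copy()
    for _ in range(8):
        s=1+m["k1"]*(x*x+y*y); x,y=a/s,b/s
    C=np.stack([x*d,y*d,d],-1); T=np.linalg.inv(m["world_to_cam"])
    return C@T[:3,:3].T+T[:3,3]
def rect(W,mask):
    k=cv2.connectedComponentsWithStats(mask.astype(np.uint8)); out=[]
    for i in range(1,k[0]):
        if k[2][i,4]<80: continue
        q=W[k[1]==i]; r=cv2.minAreaRect((q[:,:2]*1000).astype(np.float32))
        c=np.argwhere(k[1]==i).mean(0)[::-1]
        out.append((c.round(),np.round(r[0],1),np.round(r[1],1),round(r[2],2),round(np.median(q[:,2])*1000,1),k[2][i,4]))
    return out
E
python3 - <<'E'
from h import *
f=np.load("top0.npz"); p=f['p'].astype(int);d=f['d'];W=cloud("top",p,d)
for u,v in((258,190),(293,193),(216,182),(247,215),(290,222),(268,230),(215,215),(160,340)):print(u,v,W[v,u].round(4),p[v,u])
R,G,B=p[...,0],p[...,1],p[...,2]; z=W[...,2]
roi=np.zeros(z.shape,bool); roi[155:255,185:325]=1
print("green");[print(*r) for r in rect(W,roi&(G>R*1.4)&(G>B*1.2)&(z>.02))]
print("high");[print(*r) for r in rect(W,roi&(z>.083)&(z<.093)&~((B>R*1.3)))]
print("blue");[print(*r) for r in rect(W,roi&(B>R*1.6)&(B>G*1.3)&(z>.06))]
print("yel");[print(*r) for r in rect(W,roi&(R>B*2)&(z>.06))]
print("shelf");[print(*r) for r in rect(W,roi&(z>.040)&(z<.053)&(R>185))]
print("all");[print(*r) for r in rect(W,roi&(z>.035))]
cv2.imwrite("pics/crop.png",cv2.resize(f['p'][150:260,180:330,::-1],None,fx=5,fy=5,interpolation=cv2.INTER_CUBIC))
E
```

```text
258 190 [0.5919 0.013  0.0462] [ 82 135  92]
293 193 [ 0.5829 -0.1096  0.0398] [179 173 155]
216 182 [0.6122 0.1553 0.0899] [ 85 136  91]
247 215 [0.4999 0.0488 0.0896] [182 179 158]
290 222 [ 0.4769 -0.0964  0.0887] [ 91 141  98]
268 230 [ 0.4522 -0.0224  0.0481] [150 156 139]
215 215 [0.5038 0.1619 0.0441] [220 222 206]
160 340 [0.0665 0.3545 0.0054] [159 154 134]
green
[217. 182.] [614.4 153.8] [58.4 89.4] 82.75 86.1 434
[259. 188.] [499.3  23. ] [115.2 289.3] 83.08 46.1 841
[288. 222.] [431.1 -84.9] [116.1 181.2] 82.55 87.1 862
high
[216. 182.] [614.2 155. ] [60.6 89.7] 82.92 86.7 372
[247. 217.] [495.   48.4] [119.8  89.6] 80.78 87.8 785
[288. 222.] [476.5 -90.8] [119.9  89.5] 82.35 87.4 780
blue
[264. 173.] [588.7 -36.1] [384.  290.5] 32.2 77.8 364
yel
[205. 180.] [492.1 112.2] [379.1  61. ] 32.58 77.8 109
shelf
[233. 223.] [485.6  25.5] [378.8 126.5] 82.4 47.3 1511
all
[255. 205.] [508.5  23. ] [382.2 307.9] 83.11 50.5 7382
```

View pics/crop.png

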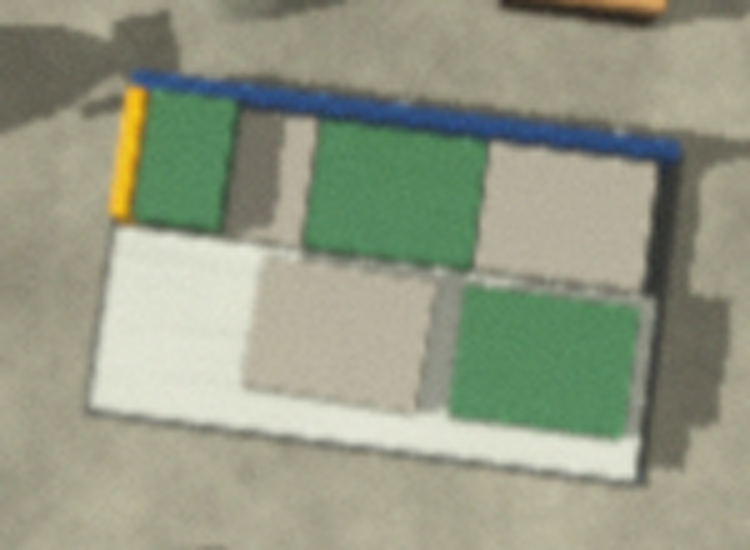

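The crop confirms the layout. Grey is a little yawed, at frame y of about 24. Green is at about -116, and the starter is short of the stop. Next I'll refine the frame pose.

```bash
cat >> h.py <<'E'
def shift(frm,to,th):
    "tool-axis shift in cm with tool x at angle th (tool down)"
    d=(np.array(to)-frm)*100; ex=np.array([np.cos(th),np.sin(th)]); ey=np.array([np.sin(th),-np.cos(th)])
    return np.round([d[:2]@ex,d[:2]@ey,-d[2]],2)
E
python3 - <<'E'
from h import *
f=np.load("top0.npz"); p=f['p'].astype(int);d=f['d'];W=cloud("top",p,d)*1000
R,G,B=p[...,0],p[...,1],p[...,2]; z=W[...,2]
roi=np.zeros(z.shape,bool); roi[155:255,185:325]=1
for n,m in(("blue",roi&(B>R*1.6)&(B>G*1.3)&(abs(z-78)<4)),("yel",roi&(R>B*2)&(abs(z-78)<4))):
    q=W[m][:,:2].astype(np.float32)
    r=cv2.minAreaRect(q); l=cv2.fitLine(q,cv2.DIST_HUBER,0,.01,.01).ravel()
    print(n,len(q),r,l,np.degrees(np.arctan2(l[1],l[0])))
for yaw in(-7.6,-7.2):
    t=np.radians(yaw);E=np.array([[np.cos(t),np.sin(t)],[-np.sin(t),np.cos(t)]])
    o=np.array([485.6,25.5])+68*E[0]; print(yaw,o)
    for n,c in(("starter",(614.2,154.5)),("grey",(495,48.4)),("green",(476.5,-90.8))):print(n,E@(np.array(c)-o))
    for n,m in(("blue",roi&(B>R*1.6)&(B>G*1.3)&(abs(z-78)<4)),("yel",roi&(R>B*2)&(abs(z-78)<4))): print(n,np.median((W[m][:,:2]-o)@E.T,0))
    s=manip.state();P=o/1000
    for X,Y,Z in((-135,24,196),):
        to=np.r_[P+np.array([X,Y])/1000@E,Z/1000]; print(to,shift(s['tool_pos'],to,t))
E
```

```text
blue 271 ((647.3444213867188, 2.9423980712890625), (375.7525634765625, 13.396400451660156), 82.5843505859375) [ 1.3435224e-01  9.9093366e-01  6.4686926e+02 -3.2543008e+00] 82.27883
yel 72 ((621.121337890625, 195.39984130859375), (12.714323043823242, 90.20621490478516), 82.98766326904297) [ 9.9279469e-01 -1.1982767e-01  6.2053778e+02  1.9560262e+02] -6.8821573
-7.6 [553.00265674  16.50656546]
starter [ 42.40924413 144.87497648]
grey [-61.71124526  23.94204594]
green [ -61.63864323 -116.48190048]
blue [ 95.776074   -15.12063072]
yel [ 44.24004441 186.3459885 ]
[0.42236271 0.05815035 0.196     ] [  6.33 -63.21  -0.11]
-7.2 [553.06379969  16.97734012]
starter [ 43.41796346 144.10065031]
grey [-61.54425286  23.89755906]
green [ -62.45198872 -116.52347219]
blue [ 95.58230056 -16.26575071]
yel [ 45.52193026 185.65398395]
[0.42213631 0.05770808 0.196     ] [  6.76 -63.12  -0.11]
```

```bash
python3 -m crank '[{"turn":0.12,"z":0.2},{"turn":0.12},{"turn":0.12},{"turn":0.12},{"turn":0.11}]' 60
```

```text
schema error: expected keys x, y, z, turn
```

```bash
python3 -m crank '[{"x":0,"y":0,"z":0,"turn":0.12},{"x":0,"y":0,"z":0,"turn":0.12},{"x":0,"y":0,"z":0,"turn":0.12},{"x":0,"y":0,"z":0,"turn":0.12},{"x":0,"y":0,"z":0,"turn":0.109}]' 60
python3 -m crank '[{"x":0.6,"y":-4,"z":0,"turn":0},{"x":0.6,"y":-4,"z":0,"turn":0},{"x":0.6,"y":-4,"z":0,"turn":0},{"x":0.6,"y":-4,"z":0,"turn":0},{"x":0.6,"y":-4,"z":0,"turn":0}]'
python3 -m crank '[{"x":0.6,"y":-4,"z":0,"turn":0},{"x":0.6,"y":-4,"z":0,"turn":0},{"x":0.6,"y":-4,"z":0,"turn":0},{"x":0.6,"y":-4,"z":0,"turn":0},{"x":0.6,"y":-4,"z":0,"turn":0}]'
python3 -m crank '[{"x":0.4,"y":-4,"z":0,"turn":0},{"x":0,"y":-4,"z":0,"turn":0},{"x":0,"y":-4,"z":0,"turn":0},{"x":0,"y":-4,"z":0,"turn":0},{"x":0,"y":-4,"z":0,"turn":0}]'
cat >> h.py <<'E'
TH=-.131; O=np.array([.553,.0166]); EE=np.array([[np.cos(TH),np.sin(TH)],[-np.sin(TH),np.cos(TH)]])
def tcp():
    s=manip.state(); q=s['tool_rot']; a=2*np.arctan2(q[2],q[1])
    print("t",round(s['time'],2),"frame TCP mm",(EE@(s['tool_pos'][:2]-O)*1000).round(1),"z",round(s['tool_pos'][2]*1000,1),"toolx angle",round(a-TH,4),"F frame",(EE@s['contact_force'][:2]).round(2),s['contact_force'][2].round(2))
E
python3 -c "from h import *;tcp()"
```

```text
time: 0.6
tool_pos: [0.2761, -0.5602, 0.1953]
tool_rot: [-0.001, 0.998, -0.068, -0.0]
contact_force: [-1.0, -0.7, 0.6]
gripper_width: 0.599
grasp_force: 0.0
time: 1.1
tool_pos: [0.3321, -0.3644, 0.1954]
tool_rot: [-0.0, 0.998, -0.066, -0.0]
contact_force: [0.7, -0.5, -0.0]
gripper_width: 0.603
grasp_force: 0.0
time: 1.6
tool_pos: [0.3879, -0.1702, 0.1956]
tool_rot: [-0.0, 0.998, -0.066, -0.0]
contact_force: [1.1, -0.2, 0.0]
gripper_width: 0.6
grasp_force: 0.0
time: 2.1
tool_pos: [0.4178, 0.0275, 0.1957]
tool_rot: [0.0, 0.998, -0.066, -0.0]
contact_force: [0.7, -0.0, 0.4]
gripper_width: 0.602
grasp_force: 0.0
t 2.1 frame TCP mm [-135.4   -6.8] z 195.7 toolx angle -0.0003 F frame [0.67 0.07] 0.44
```

```bash
python3 -m crank '[{"x":0,"y":-3.1,"z":2,"turn":0},{"x":0,"y":0,"z":4,"turn":0},{"x":0,"y":0,"z":4,"turn":0},{"x":0,"y":0,"z":3,"turn":0},{"x":0,"y":0,"z":0.8,"turn":0}]'
python3 -c "from h import *;tcp()"
python3 -m crank '[{"x":0.8,"y":0,"z":0,"turn":0},{"x":0.5,"y":0,"z":0,"turn":0},{"x":0.5,"y":0,"z":0,"turn":0},{"x":0.5,"y":0,"z":0,"turn":0},{"x":0.5,"y":0,"z":0,"turn":0}]'
python3 -c "from h import *;tcp()"
```

```text
time: 2.6
tool_pos: [0.4185, 0.0569, 0.0536]
tool_rot: [0.0, 0.998, -0.065, -0.004]
contact_force: [-1.3, 0.0, 0.4]
gripper_width: 0.599
grasp_force: 0.0
t 2.6 frame TCP mm [-138.6   22.4] z 53.6 toolx angle 0.0002 F frame [-1.29 -0.14] 0.43
time: 3.1
tool_pos: [0.4514, 0.0527, 0.0592]
tool_rot: [-0.0, 0.998, -0.066, 0.001]
contact_force: [0.5, 0.5, 0.2]
gripper_width: 0.603
grasp_force: 0.0
t 3.1 frame TCP mm [-105.5   22.5] z 59.2 toolx angle -0.0004 F frame [0.41 0.52] 0.17
```

```bash
python3 -m crank '[{"x":0.5,"y":0,"z":0.05,"turn":0},{"x":0.5,"y":0,"z":0.05,"turn":0},{"x":0.5,"y":0,"z":0,"turn":0},{"x":0.5,"y":0,"z":0,"turn":0},{"x":0.5,"y":0,"z":0,"turn":0}]'
python3 -c "from h import *;tcp()
p,d=manip.grab_frame('top');W=cloud('top',p,d);z=W[...,2];roi=np.zeros(z.shape,bool); roi[155:255,185:325]=1
p=p.astype(int)
for r in rect(W,roi&(z>.083)&(z<.093)&~(p[...,2]>p[...,0]*1.3)):print(*r,EE@(r[1]-O*1000))
cv2.imwrite('pics/b.png',cv2.resize(p[130:280,160:340,::-1].astype(np.uint8),None,fx=4,fy=4))"
```

```text
time: 3.6
tool_pos: [0.4751, 0.0496, 0.0569]
tool_rot: [0.0, 0.998, -0.066, -0.0]
contact_force: [-1.1, -0.9, -0.3]
gripper_width: 0.601
grasp_force: 0.0
t 3.6 frame TCP mm [-81.5  22.6] z 56.9 toolx angle -0.0002 F frame [-0.93 -1.03] -0.26
[216. 182.] [614.  154.6] [60.6 90.4] 82.6 86.7 355 [ 42.45099934 144.78574742]
[289. 222.] [476.5 -90.8] [119.2  90.3] 82.4 87.8 798 [ -61.81533625 -116.47263286]
```

View pics/b.png

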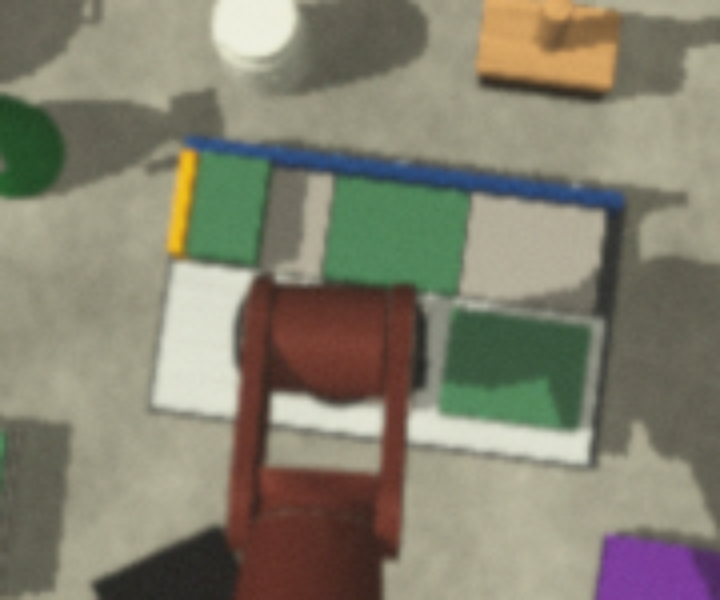

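The arm hides the block in this view, so I'll check from the scene camera, which looks from beyond the fence.

```bash
python3 -c "from h import *
p,d=manip.grab_frame('scene')
cv2.imwrite('pics/c.png',cv2.resize(p[150:300,200:400,::-1],None,fx=4,fy=4))"
```

```text
(no output)
```

View pics/c.png

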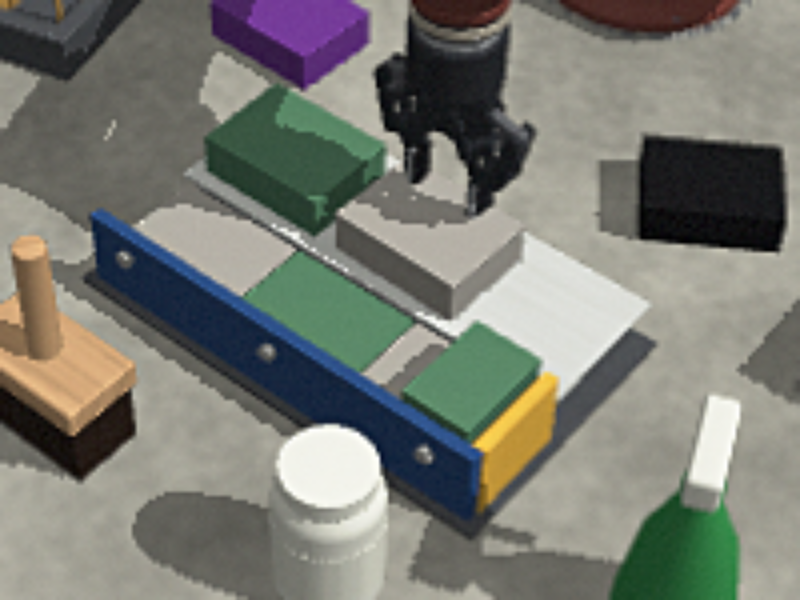

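```bash
cat >> h.py <<'E'
def look(n='scene'):
    p,d=manip.grab_frame(n);W=cloud(n,p,d);F=W.copy();F[...,:2]=(W[...,:2]-O)@EE.T; F*=1000
    p=p.astype(int); z=F[...,2]
    m=(abs(F[...,0]+20)<135)&(abs(F[...,1])<215)&(z>82)&(z<93)&~(p[...,2]>p[...,0]*1.3)&(p.sum(2)>90)
    g=p[...,1]>p[...,0]*1.25
    for c,mm in(("green",m&g),("grey",m&~g&(p[...,0]>80))):
        for r in rect(F/1000,cv2.morphologyEx(mm.astype(np.uint8),cv2.MORPH_OPEN,np.ones((3,3))))if mm.any() else []: print(n,c,*r)
E
python3 -c "from h import *;tcp();look();look('top')"
```

```text
t 3.7 frame TCP mm [-81.3  22.5] z 57.1 toolx angle -0.0003 F frame [0.66 0.32] 0.78
scene green [274. 186.] [ -58.4 -115.5] [123.4  92.3] 89.97 88.6 666
scene green [317. 244.] [ 46.7 146.5] [62.2 93.3] 89.48 87.1 505
scene grey [308. 206.] [-57.4  25.1] [123.5  90.8] 88.52 88.7 672
top green [218. 179.] [ 47.  142.8] [38.7 76.4] 47.67 86.4 127
top green [288. 223.] [ -61.1 -115.9] [116.3  87.6] 89.13 87.4 623
```

```bash
python3 - <<'E'
from h import *
m=manip.camera_model('scene');s=manip.state();T=m['world_to_cam']
def pr(P):
    c=T[:3,:3]@P+T[:3,3];x,y=c[:2]/c[2];k=1+m['k1']*(x*x+y*y);K=m['mtx'];return np.round([K[0,0]*x*k+K[0,2],K[1,1]*y*k+K[1,2]],1), c[2]
t=s['tool_pos'];print(s['joint_pos'])
for dz in(0,.0187,.073,.15):print(dz,pr(t+[0,0,dz]))
p,d=manip.grab_frame('scene');F=cloud('scene',p,d);F[...,:2]=(F[...,:2]-O)@EE.T;F*=1000
dark=(p.astype(int).sum(2)<130)&(F[...,2]>60)&(abs(F[...,1])<90)&(F[...,0]<20)&(F[...,0]>-190)
q=F[dark]
for z0 in range(60,200,10):
    w=q[(q[:,2]>=z0)&(q[:,2]<z0+10)]
    if len(w):print(z0,len(w),w.min(0).round(),w.max(0).round(),np.median(w,0).round())
E
```

```text
[-5.19031233e-02 -1.78007175e-01  2.07473527e+00  7.30295849e-05
  1.24523044e+00  1.65009808e+00]
0 (array([310.7, 207.3]), np.float64(1.4732659510400712))
0.0187 (array([311. , 203.1]), np.float64(1.4599319343379775))
0.073 (array([311.8, 190.7]), np.float64(1.4212133724704008))
0.15 (array([313.1, 171.8]), np.float64(1.3663085978147214))
60 13 [-90. -58.  60.] [-18. -53.  70.] [-47. -56.  64.]
70 2 [-35. -56.  71.] [-32. -54.  73.] [-34. -55.  72.]
80 2 [-67. -59.  81.] [-66. -56.  87.] [-66. -57.  84.]
90 1 [-89.  -4.  99.] [-89.  -4.  99.] [-89.  -4.  99.]
100 12 [-87.  -5. 101.] [-73.  60. 109.] [-78.  -1. 106.]
110 11 [-90.  -4. 111.] [-75.  63. 120.] [-80.  -2. 114.]
120 18 [-86. -17. 120.] [-73.  64. 130.] [-78.  54. 123.]
130 15 [-89. -21. 131.] [-70.  66. 140.] [-77.  -3. 137.]
140 45 [-91. -31. 140.] [-66.  78. 150.] [-73.  55. 147.]
150 62 [-93. -33. 150.] [-67.  81. 160.] [-74.  -2. 154.]
160 67 [-97. -36. 160.] [-63.  85. 170.] [-73.  47. 165.]
170 69 [-96. -39. 170.] [-64.  89. 180.] [-71.  18. 175.]
180 63 [-82. -43. 180.] [-62.  89. 190.] [-71.  40. 186.]
190 89 [-92. -42. 190.] [-60.  89. 200.] [-71.  32. 196.]
```

```bash
python3 - <<'E'
from h import *
f=np.load("scene0.npz");p,d=f['p'],f['d'];W=cloud('scene',p,d)*1000
print("start, TCP 276 -560 195")
q=W[40:90,170:225].reshape(-1,3); c=p[40:90,170:225].reshape(-1,3).astype(int)
q=q[(c.sum(1)<140)&(np.hypot(q[:,0]-276,q[:,1]+560)<90)]
for z0 in range(150,330,10):
    w=q[(q[:,2]>=z0)&(q[:,2]<z0+10)]
    if len(w):print(z0,len(w),w.min(0).round(),w.max(0).round())
p,d=manip.grab_frame('scene');F=cloud('scene',p,d);F[...,:2]=(F[...,:2]-O)@EE.T;F*=1000
print("col 303/319 down")
for u in(303,304,319,320):
    for v in range(188,208,2):print(u,v,F[v,u].round(),p[v,u].sum())
E
```

```text
start, TCP 276 -560 195
240 2 [ 291. -602.  246.] [ 293. -599.  249.]
250 10 [ 255. -607.  253.] [ 307. -512.  260.]
260 13 [ 252. -605.  260.] [ 307. -504.  269.]
270 11 [ 254. -605.  271.] [ 310. -505.  279.]
280 15 [ 254. -612.  280.] [ 310. -500.  290.]
290 53 [ 244. -621.  290.] [ 320. -487.  300.]
300 69 [ 233. -622.  300.] [ 318. -489.  310.]
310 70 [ 248. -615.  310.] [ 320. -487.  320.]
320 71 [ 237. -619.  320.] [ 319. -490.  330.]
col 303/319 down
303 188 [-73.  -5. 131.] 202
303 190 [-73.  -5. 122.] 150
303 192 [-71.  -3. 116.] 149
303 194 [-72.  -4. 106.] 43
303 196 [-80.  -9.  89.] 611
303 198 [-71.  -2.  91.] 301
303 200 [-66.   2.  89.] 321
303 202 [-61.   7.  86.] 333
303 204 [ 772.  621. 1103.] 323
303 206 [-44.  20.  90.] 550
304 188 [-72.  -1. 134.] 30
304 190 [-75.  -3. 122.] 32
304 192 [-78.  -4. 111.] 77
304 194 [-77.  -3. 104.] 12
304 196 [-79.  -4.  92.] 584
304 198 [-73.   1.  91.] 305
304 200 [-69.   4.  88.] 317
304 202 [-62.  10.  88.] 334
304 204 [-53.  17.  90.] 329
304 206 [-46.  22.  90.] 550
319 188 [-73.  54. 166.] 66
319 190 [-70.  57. 162.] 176
319 192 [-71.  57. 153.] 53
319 194 [-72.  57. 144.] 72
319 196 [-72.  58. 136.] 85
319 198 [-75.  56. 124.] 202
319 200 [-75.  56. 116.] 143
319 202 [-74.  58. 110.] 36
319 204 [-81.  54.  92.] 539
319 206 [-74.  59.  92.] 520
320 188 [-78.  55. 163.] 43
320 190 [-75.  57. 159.] 341
320 192 [-73.  59. 153.] 57
320 194 [-70.  62. 148.] 80
320 196 [-71.  61. 139.] 50
320 198 [-78.  57. 123.] 49
320 200 [-75.  60. 119.] 30
320 202 [-75.  61. 110.] 40
320 204 [-88.  53.  86.] 554
320 206 [-78.  60.  90.] 526
```

The scene depth shows the fingertips at about z = 100 mm while the reported TCP z is 57 mm. They passed over the grey block without touching it, and it hasn't moved. I'll back off, come down in small steps with an eye on the force, and find the true height that way.

```bash
python3 -m crank '[{"x":-2.2,"y":0,"z":0,"turn":0},{"x":-2.4,"y":0,"z":0,"turn":0},{"x":-1.2,"y":0,"z":0,"turn":0},{"x":0,"y":0,"z":1.0,"turn":0},{"x":0,"y":0,"z":1.0,"turn":0}]'
python3 -m crank '[{"x":0,"y":0,"z":0.4,"turn":0},{"x":0,"y":0,"z":0.3,"turn":0},{"x":0,"y":0,"z":0,"turn":0}]'
python3 -c "from h import *;tcp()
p,d=manip.grab_frame('scene')
cv2.imwrite('pics/d.png',cv2.resize(p[150:300,200:400,::-1],None,fx=4,fy=4))"
```

```text
time: 4.4
tool_pos: [0.4178, 0.0572, 0.0367]
tool_rot: [-0.0, 0.998, -0.066, 0.001]
contact_force: [0.3, 0.2, 0.2]
gripper_width: 0.601
grasp_force: 0.0
time: 4.7
tool_pos: [0.4171, 0.0572, 0.0293]
tool_rot: [0.0, 0.998, -0.066, -0.001]
contact_force: [-0.3, -0.7, -0.5]
gripper_width: 0.599
grasp_force: 0.0
t 4.7 frame TCP mm [-140.    22.5] z 29.3 toolx angle -0.0004 F frame [-0.25 -0.7 ] -0.51
```

View pics/d.png

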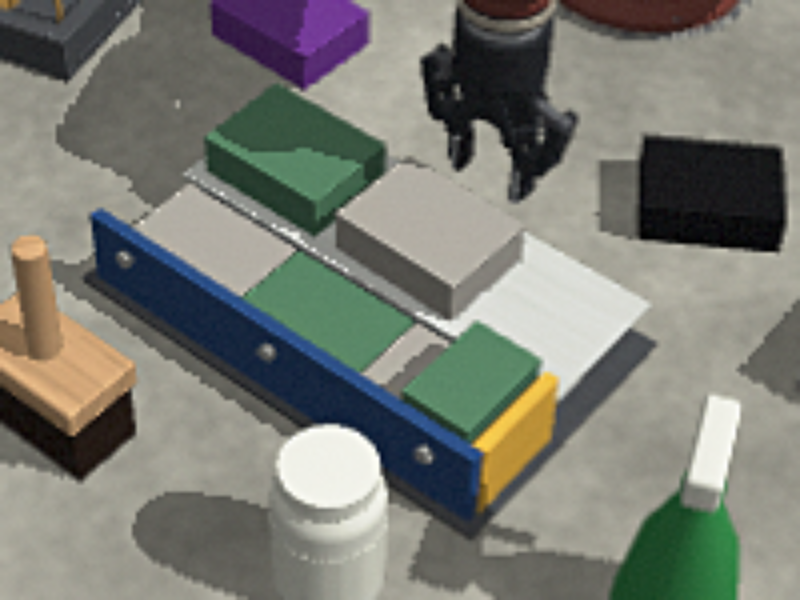

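```bash
cat >> h.py <<'E'
def tips(dark=150):
    "lowest tool pixel per finger in the scene view -> z of the tip from its ray at the tool's frame x"
    m=manip.camera_model('scene');s=manip.state();p,d=manip.grab_frame('scene');F=cloud('scene',p,d)
    T=np.linalg.inv(m['world_to_cam']);c=T[:3,3]; c2=np.r_[EE@(c[:2]-O),c[2]]
    F[...,:2]=(F[...,:2]-O)@EE.T; t=np.r_[EE@(s['tool_pos'][:2]-O),s['tool_pos'][2]]
    k=(p.astype(int).sum(2)<dark)&(np.abs(F[...,0]-t[0])<.03)&(np.abs(F[...,1]-t[1])<.06)&(F[...,2]>.05)
    for sd in(-1,1):
        mm=k&(np.sign(F[...,1]-t[1])==sd); v,u=np.nonzero(mm)
        if len(v)==0: print('none');continue
        i=v.argmax(); r=F[v[i],u[i]]-c2; a=(t[0]-c2[0])/r[0]; print("finger",sd,"px",u[i],v[i],"pt",((c2+a*r)*1000).round(1),"depth pt",(F[v[i],u[i]]*1000).round(1))
E
python3 -c "from h import *;tips();tcp()"
python3 -m crank '[{"x":0,"y":0,"z":0.4,"turn":0},{"x":0,"y":0,"z":0.4,"turn":0},{"x":0,"y":0,"z":0,"turn":0}]'
python3 -c "from h import *;tips();tcp()"
```

```text
finger -1 px 314 192 pt [-139.8   -8.9   63.5] depth pt [-132.1   -3.6   72.2]
finger 1 px 330 199 pt [-139.8   55.4   71.9] depth pt [-132.6   59.8   80. ]
t 4.8 frame TCP mm [-139.5   22.5] z 30.0 toolx angle -0.0003 F frame [-0.78  0.82] -0.2
time: 5.1
tool_pos: [0.4167, 0.0572, 0.0213]
tool_rot: [0.0, 0.998, -0.066, -0.001]
contact_force: [0.2, -0.2, -0.0]
gripper_width: 0.601
grasp_force: 0.0
finger -1 px 314 193 pt [-140.4   -9.1   58.4] depth pt [-128.6   -0.9   71.8]
finger 1 px 327 201 pt [-140.4   44.4   55.4] depth pt [-131.1   50.3   66.1]
t 5.15 frame TCP mm [-140.2   22.5] z 21.6 toolx angle -0.0002 F frame [0.69 0.03] 0.23
```

Tips are now at about z = 58 mm, just above the 47.5 mm shelf. Starting the push.

```bash
python3 -m crank '[{"x":0.6,"y":0,"z":0,"turn":0},{"x":0.5,"y":0,"z":0,"turn":0},{"x":0.5,"y":0,"z":0,"turn":0},{"x":0.4,"y":0,"z":0,"turn":0},{"x":0.4,"y":0,"z":0,"turn":0}]'
python3 -c "from h import *;tcp()"
python3 -m crank '[{"x":0.4,"y":0,"z":0,"turn":0},{"x":0.4,"y":0,"z":0,"turn":0},{"x":0.4,"y":0,"z":0,"turn":0},{"x":0.4,"y":0,"z":0,"turn":0},{"x":0.4,"y":0,"z":0,"turn":0}]'
python3 -c "from h import *;tcp();look()"
```

```text
time: 5.65
tool_pos: [0.4416, 0.054, 0.0221]
tool_rot: [-0.0, 0.998, -0.066, 0.0]
contact_force: [0.4, 0.0, 0.2]
gripper_width: 0.6
grasp_force: 0.0
t 5.65 frame TCP mm [-115.3   22.6] z 22.1 toolx angle -0.0002 F frame [0.4 0.1] 0.17
time: 6.15
tool_pos: [0.461, 0.0515, 0.0218]
tool_rot: [-0.0, 0.998, -0.066, -0.0]
contact_force: [-3.3, 0.2, 0.6]
gripper_width: 0.601
grasp_force: 1.2
t 6.15 frame TCP mm [-95.7  22.6] z 21.8 toolx angle -0.0001 F frame [-3.32 -0.28] 0.62
scene green [274. 186.] [ -57.6 -115.6] [123.6  92.7] 89.91 88.5 671
scene green [318. 244.] [ 46.6 145.7] [61.1 90.7] 89.52 87.1 498
scene grey [304. 209.] [-42.2  26.2] [ 94.2 123.6] 0.03 88.8 780
```

```bash
R='[{"x":0.5,"y":0,"z":0,"turn":0},{"x":0.5,"y":0,"z":0,"turn":0}]'
python3 -m crank '[{"x":0.5,"y":0,"z":0,"turn":0},{"x":0.5,"y":0,"z":0,"turn":0},{"x":0.5,"y":0,"z":0,"turn":0},{"x":0.5,"y":0,"z":0,"turn":0},{"x":0.5,"y":0,"z":0,"turn":0}]' |grep force
python3 -m crank '[{"x":0.5,"y":0,"z":0,"turn":0},{"x":0.5,"y":0,"z":0,"turn":0},{"x":0.5,"y":0,"z":0,"turn":0},{"x":0.5,"y":0,"z":0,"turn":0},{"x":0.5,"y":0,"z":0,"turn":0}]' |grep force
python3 -m crank '[{"x":0.5,"y":0,"z":0,"turn":0},{"x":0.5,"y":0,"z":0,"turn":0},{"x":0.4,"y":0,"z":0,"turn":0},{"x":0.4,"y":0,"z":0,"turn":0},{"x":0.4,"y":0,"z":0,"turn":0}]' |grep force
python3 -c "from h import *;tcp();look()"
```

```text
contact_force: [-2.1, 0.7, 0.6]
grasp_force: 1.0
contact_force: [-4.2, 0.7, 4.2]
grasp_force: 2.1
contact_force: [-1.6, 1.3, -0.4]
grasp_force: 1.0
t 7.7 frame TCP mm [-23.6  22.5] z 21.8 toolx angle -0.0002 F frame [-1.71  1.06] -0.36
scene green [270. 185.] [ -57.  -114.5] [123.7  91.6] 88.87 88.7 548
scene green [317. 244.] [ 47.1 145.9] [62.  91.8] 88.75 87.1 504
scene grey [289. 222.] [30.7 25.7] [ 94.8 123.3] 1.31 88.0 881
```

```bash
python3 -m crank '[{"x":0.3,"y":0,"z":0,"turn":0},{"x":0.3,"y":0,"z":0,"turn":0},{"x":0.3,"y":0,"z":0,"turn":0},{"x":0.2,"y":0,"z":0,"turn":0},{"x":0.1,"y":0,"z":0,"turn":0}]' |grep force
python3 -m crank '[{"x":0.1,"y":0,"z":0,"turn":0},{"x":0.1,"y":0,"z":0,"turn":0},{"x":0.1,"y":0,"z":0,"turn":0}]' |grep force
python3 -c "from h import *;tcp();look()"
```

```text
contact_force: [-0.4, 0.6, -1.0]
grasp_force: 0.4
contact_force: [-0.5, 0.0, -0.2]
grasp_force: 0.7
t 8.55 frame TCP mm [-8.8 22.5] z 21.9 toolx angle -0.0002 F frame [-0.54 -0.04] -0.19
scene green [269. 184.] [ -57.8 -115.5] [ 92.3 121.6] 0.18 88.8 496
scene green [318. 244.] [ 47.  145.8] [62.  90.8] 89.09 87.3 500
scene grey [286. 225.] [46.2 26.1] [124.   92.5] 89.92 87.4 885
```

```bash
python3 -m crank '[{"x":0.1,"y":0,"z":0,"turn":0},{"x":0.1,"y":0,"z":0,"turn":0}]' |grep force
python3 -m crank '[{"x":0.1,"y":0,"z":0,"turn":0}]' |grep force
python3 -m crank '[{"x":0.1,"y":0,"z":0,"turn":0}]' |grep force
python3 -c "from h import *;tcp()"
```

```text
contact_force: [-11.2, 0.9, 6.8]
grasp_force: 5.5
contact_force: [-15.0, 0.3, 10.3]
grasp_force: 7.6
contact_force: [-19.2, 0.7, 14.5]
grasp_force: 9.8
t 9.0 frame TCP mm [-8.8 22.4] z 22.0 toolx angle 0.0003 F frame [-19.14  -1.79] 14.49
```

Grey took up to 19 N against the fence, which is firm but well short of the 45 N limit. Now I'll back off and go behind the green block.

```bash
python3 -m crank '[{"x":-0.5,"y":0,"z":0,"turn":0},{"x":-2.1,"y":0,"z":0,"turn":0},{"x":-3,"y":0,"z":-1,"turn":0},{"x":-3,"y":0,"z":-2,"turn":0},{"x":-3,"y":0,"z":-2,"turn":0}]' |grep force
python3 -m crank '[{"x":-1.9,"y":3,"z":-1,"turn":0},{"x":0,"y":3.5,"z":0,"turn":0},{"x":0,"y":3.5,"z":0,"turn":0},{"x":0,"y":3.4,"z":0,"turn":0},{"x":0,"y":0.6,"z":0,"turn":0}]' |grep force
python3 -c "from h import *;tcp();look()"
```

```text
contact_force: [0.8, 0.1, 0.5]
grasp_force: 0.0
contact_force: [-0.7, 0.1, 0.0]
grasp_force: 0.0
t 10.0 frame TCP mm [-138.9 -120.2] z 83.1 toolx angle -0.0041 F frame [-0.71 -0.03] 0.01
scene green [274. 186.] [ -57.4 -115.4] [123.   92.7] 89.67 88.7 668
scene green [317. 244.] [ 47.1 144.9] [90.7 61.9] 0.57 87.1 486
scene grey [286. 225.] [47.1 25.5] [ 94.4 122.7] 0.33 87.3 864
```

```bash
python3 -m crank '[{"x":0,"y":0,"z":2,"turn":0},{"x":0,"y":0,"z":2,"turn":0},{"x":0,"y":0,"z":1.5,"turn":0},{"x":0,"y":0,"z":0.6,"turn":0},{"x":0,"y":0,"z":0,"turn":0}]' |grep force
python3 -c "from h import *;tcp();tips()"
python3 -m crank '[{"x":0.6,"y":0,"z":0,"turn":0},{"x":0.6,"y":0,"z":0,"turn":0},{"x":0.5,"y":0,"z":0,"turn":0},{"x":0.4,"y":0,"z":0,"turn":0},{"x":0.4,"y":0,"z":0,"turn":0}]'|grep force
python3 -m crank '[{"x":0.4,"y":0,"z":0,"turn":0},{"x":0.4,"y":0,"z":0,"turn":0},{"x":0.4,"y":0,"z":0,"turn":0},{"x":0.4,"y":0,"z":0,"turn":0},{"x":0.4,"y":0,"z":0,"turn":0}]'|grep force
python3 -c "from h import *;tcp();look()"
```

```text
contact_force: [-0.3, 0.3, 0.4]
grasp_force: 0.0
t 10.55 frame TCP mm [-140.4 -116.6] z 20.3 toolx angle 0.0008 F frame [-0.35  0.23] 0.41
finger -1 px 281 175 pt [-140.4 -152.    56.2] depth pt [-131.5 -144.4   66.4]
finger 1 px 296 182 pt [-140.4  -85.7   62.4] depth pt [-131.   -78.4   73.2]
contact_force: [-3.4, 1.1, 2.2]
grasp_force: 3.1
contact_force: [-6.3, 0.8, 5.0]
grasp_force: 3.2
t 11.6 frame TCP mm [ -96.1 -117.4] z 20.8 toolx angle -0.0001 F frame [-6.38 -0.04] 5.04
scene green [269. 189.] [ -39.2 -114.5] [122.8  93.5] 89.17 88.5 675
scene green [317. 244.] [ 47.1 145.3] [61.1 91.3] 89.67 87.1 491
scene grey [286. 225.] [47.1 25.3] [ 92.4 122.3] 0.14 87.3 886
```

```bash
python3 -m crank '[{"x":0.4,"y":0,"z":-0.3,"turn":0},{"x":0.5,"y":0,"z":0,"turn":0},{"x":0.5,"y":0,"z":0,"turn":0},{"x":0.5,"y":0,"z":0,"turn":0},{"x":0.5,"y":0,"z":0,"turn":0}]' |grep force
python3 -m crank '[{"x":0.5,"y":0,"z":0,"turn":0},{"x":0.5,"y":0,"z":0,"turn":0},{"x":0.5,"y":0,"z":0,"turn":0},{"x":0.5,"y":0,"z":0,"turn":0},{"x":0.5,"y":0,"z":0,"turn":0}]' |grep force
python3 -m crank '[{"x":0.5,"y":0,"z":0,"turn":0},{"x":0.5,"y":0,"z":0,"turn":0},{"x":0.4,"y":0,"z":0,"turn":0},{"x":0.4,"y":0,"z":0,"turn":0},{"x":0.4,"y":0,"z":0,"turn":0}]' |grep force
python3 -c "from h import *;tcp();look()"
```

```text
contact_force: [-3.5, 0.1, 0.1]
grasp_force: 1.4
contact_force: [-2.3, 0.5, -0.7]
grasp_force: 1.0
contact_force: [-0.9, -0.5, -1.4]
grasp_force: 0.9
t 13.15 frame TCP mm [ -23.6 -117.5] z 23.9 toolx angle -0.0002 F frame [-0.88 -0.6 ] -1.44
scene green [255. 201.] [  30.9 -115.2] [124.5  97.4] 88.74 87.9 773
scene green [318. 244.] [ 47.2 145.9] [62.9 90.7] 89.7 86.9 491
scene grey [286. 224.] [45.9 26.3] [123.5  92.5] 89.61 87.2 873
```

```bash
python3 -m crank '[{"x":0.3,"y":0,"z":0,"turn":0},{"x":0.3,"y":0,"z":0,"turn":0},{"x":0.3,"y":0,"z":0,"turn":0},{"x":0.2,"y":0,"z":0,"turn":0},{"x":0.1,"y":0,"z":0,"turn":0}]' |grep contact
python3 -m crank '[{"x":0.1,"y":0,"z":0,"turn":0},{"x":0.1,"y":0,"z":0,"turn":0},{"x":0.1,"y":0,"z":0,"turn":0}]' |grep contact
python3 -m crank '[{"x":0.1,"y":0,"z":0,"turn":0}]' |grep contact
python3 -m crank '[{"x":0.1,"y":0,"z":0,"turn":0}]' |grep contact
python3 -c "from h import *;tcp();look()"
```

```text
contact_force: [-3.4, 0.2, 0.0]
contact_force: [-2.6, 0.5, -0.6]
contact_force: [-3.9, -0.1, -0.4]
contact_force: [-9.2, 1.3, 5.7]
t 14.2 frame TCP mm [  -8.  -117.5] z 24.0 toolx angle 0.0001 F frame [-9.33  0.13] 5.69
scene green [251. 203.] [  48.  -113.9] [123.5  91.1] 89.1 87.4 751
scene green [317. 244.] [ 46.8 145.6] [62.3 91.6] 89.2 87.1 494
scene grey [286. 225.] [47.5 25.6] [122.7  93.2] 89.91 87.2 871
```

```bash
python3 -m crank '[{"x":0.1,"y":0,"z":0,"turn":0}]' |grep contact
python3 -m crank '[{"x":0.1,"y":0,"z":0,"turn":0}]' |grep contact
python3 -m crank '[{"x":0,"y":0,"z":0,"turn":0}]' |grep contact
```

```text
contact_force: [-14.1, 1.0, 8.6]
contact_force: [-19.1, 2.1, 11.5]
contact_force: [-15.3, 1.3, 10.0]
```

Green was pressed to 19 N. Next: retreat, lift, move to the open -y end, and turn the tool a quarter turn.

```bash
python3 -m crank '[{"x":-0.5,"y":0,"z":0,"turn":0},{"x":-2.5,"y":0,"z":0,"turn":0},{"x":0,"y":0,"z":-3,"turn":0},{"x":0,"y":0,"z":-4,"turn":0},{"x":0,"y":2,"z":-1.5,"turn":0}]' 50 |grep contact
python3 -m crank '[{"x":0,"y":4,"z":0,"turn":0},{"x":0,"y":4,"z":0,"turn":0},{"x":2.5,"y":1,"z":0,"turn":0},{"x":3,"y":0,"z":0,"turn":0},{"x":2.5,"y":0,"z":0,"turn":0}]' |grep contact
python3 -m crank '[{"x":0,"y":0,"z":0,"turn":-0.14},{"x":0,"y":0,"z":0,"turn":-0.14},{"x":0,"y":0,"z":0,"turn":-0.14},{"x":0,"y":0,"z":0,"turn":-0.14},{"x":0,"y":0,"z":0,"turn":-0.14}]' |grep contact
python3 -m crank '[{"x":0,"y":0,"z":0,"turn":-0.14},{"x":0,"y":0,"z":0,"turn":-0.14},{"x":0,"y":0,"z":0,"turn":-0.14},{"x":0,"y":0,"z":0,"turn":-0.14},{"x":0,"y":0,"z":0,"turn":-0.14}]' |grep contact
python3 -m crank '[{"x":0,"y":0,"z":0,"turn":-0.14},{"x":0,"y":0,"z":0,"turn":-0.031},{"x":0,"y":0,"z":0,"turn":0}]' |grep contact
python3 -c "from h import *;tcp();look();look('top')"
```

```text
contact_force: [0.9, -1.6, -0.9]
contact_force: [0.4, 0.1, -0.1]
contact_force: [0.2, 0.7, -0.0]
contact_force: [-0.2, 0.3, 0.3]
contact_force: [-0.2, -0.4, 0.2]
t 16.85 frame TCP mm [  46.2 -227.8] z 109.7 toolx angle 1.5705 F frame [-0.19 -0.4 ] 0.16
scene green [251. 204.] [  48.4 -115.1] [122.5  91.5] 88.85 87.0 765
scene green [318. 244.] [ 47.8 145.8] [92.4 61.5] 0.33 87.1 505
scene grey [286. 225.] [47.1 25.5] [ 94.3 123.4] 1.53 87.3 890
top green [219. 179.] [ 49.3 138.1] [77.4 50.9] 17.6 86.2 179
top green [290. 194.] [  35.8 -106.1] [118.2  59.8] 59.68 86.2 310
top grey [246. 185.] [44.3 40. ] [89.2 51.6] 0.36 86.5 218
top grey [262. 188.] [ 41.9 -14.1] [35.5 37.1] 5.78 86.4 95
```

```bash
python3 -m crank '[{"x":0,"y":0,"z":2.5,"turn":0},{"x":0,"y":0,"z":3,"turn":0},{"x":0,"y":0,"z":2,"turn":0},{"x":0,"y":-0.2,"z":0.7,"turn":0},{"x":0,"y":0,"z":0,"turn":0}]' |grep contact
python3 -c "from h import *;tcp();tips()"
python3 -m crank '[{"x":1,"y":0,"z":0,"turn":0},{"x":1,"y":0,"z":0,"turn":0},{"x":0.8,"y":0,"z":0,"turn":0},{"x":0.4,"y":0,"z":0,"turn":0},{"x":0.4,"y":0,"z":0,"turn":0}]' |grep contact
python3 -m crank '[{"x":0.4,"y":0,"z":0,"turn":0},{"x":0.4,"y":0,"z":0,"turn":0},{"x":0.4,"y":0,"z":0,"turn":0},{"x":0.4,"y":0,"z":0,"turn":0}]' |grep contact
python3 -c "from h import *;tcp();look()"
```

```text
contact_force: [0.1, -0.5, 0.0]
t 17.45 frame TCP mm [  42.2 -227.2] z 25.9 toolx angle 1.5704 F frame [ 0.16 -0.5 ] 0.05
finger -1 px 220 193 pt [  42.2 -268.8   30.9] depth pt [  69.1 -236.    70.4]
finger 1 px 223 195 pt [  42.2 -254.3   30.4] depth pt [  69.4 -221.7   70.4]
contact_force: [-0.5, 0.0, -0.0]
contact_force: [-2.1, -4.8, 0.8]
t 18.4 frame TCP mm [  42.9 -176.2] z 27.1 toolx angle 1.5707 F frame [-1.45 -5.01] 0.83
scene green [253. 205.] [  48.3 -104.3] [123.1  92.7] 89.59 87.3 760
scene green [318. 244.] [ 47.  145.8] [61.5 90.1] 88.72 87.1 487
scene grey [286. 224.] [46.5 26.4] [120.6  94.2] 89.98 87.3 869
```

```bash
python3 -m crank '[{"x":0.4,"y":0,"z":0,"turn":0},{"x":0.3,"y":0,"z":0,"turn":0},{"x":0.2,"y":0,"z":0,"turn":0},{"x":0.2,"y":0,"z":0,"turn":0},{"x":0.2,"y":0,"z":0,"turn":0}]' |grep contact
python3 -m crank '[{"x":0.3,"y":0,"z":0,"turn":0},{"x":0.3,"y":0,"z":0,"turn":0},{"x":0.3,"y":0,"z":0,"turn":0},{"x":0.3,"y":0,"z":0,"turn":0},{"x":0.3,"y":0,"z":0,"turn":0}]' |grep contact
python3 -c "from h import *;tcp();look()"
```

```text
contact_force: [-3.1, -7.3, 0.5]
contact_force: [-3.0, -7.1, 2.4]
t 19.45 frame TCP mm [  42.8 -149. ] z 27.1 toolx angle 1.5709 F frame [-2.   -7.44] 2.41
scene green [260. 209.] [ 48.  -77.6] [124.9  91.9] 89.06 87.0 761
scene green [317. 244.] [ 47.2 146. ] [89.8 62. ] 1.07 87.0 500
scene grey [291. 227.] [47.4 43.3] [123.8  92. ] 89.93 87.2 914
```

```bash
python3 -m crank '[{"x":0.3,"y":0,"z":0,"turn":0},{"x":0.3,"y":0,"z":0,"turn":0},{"x":0.2,"y":0,"z":0,"turn":0},{"x":0.2,"y":0,"z":0,"turn":0},{"x":0.2,"y":0,"z":0,"turn":0}]' |grep contact
python3 -m crank '[{"x":0.1,"y":0,"z":0,"turn":0},{"x":0.1,"y":0,"z":0,"turn":0},{"x":0.1,"y":0,"z":0,"turn":0}]' |grep contact
python3 -c "from h import *;tcp();look()"
```

```text
contact_force: [-4.0, -6.6, 2.5]
contact_force: [-4.9, -9.3, 1.4]
t 20.3 frame TCP mm [  42.8 -134.5] z 27.1 toolx angle 1.571 F frame [-3.6  -9.87] 1.4
scene green [263. 211.] [ 48.5 -63. ] [ 92.4 124. ] 0.9 87.2 786
scene green [318. 244.] [ 46.5 147.2] [90.5 60.1] 1.04 87.2 474
scene grey [294. 230.] [46.5 56.5] [124.1  92.6] 88.56 87.4 906
```

```bash
for i in 1; do python3 -m crank '[{"x":0.1,"y":0,"z":0,"turn":0},{"x":0.1,"y":0,"z":0,"turn":0}]' |grep contact
python3 -m crank '[{"x":0.1,"y":0,"z":0,"turn":0}]' |grep contact
python3 -m crank '[{"x":0.1,"y":0,"z":0,"turn":0}]' |grep contact; done
python3 -c "from h import *;tcp();look()"
```

```text
contact_force: [-4.4, -8.2, 1.7]
contact_force: [-5.2, -11.6, 1.3]
contact_force: [-4.0, -14.4, 1.0]
t 20.75 frame TCP mm [  42.8 -131.7] z 27.2 toolx angle 1.5714 F frame [ -2.05 -14.82] 0.99
scene green [264. 211.] [ 47.9 -60.9] [ 91.8 123.7] 0.34 87.2 791
scene green [318. 245.] [ 46.4 150.2] [59. 92.] 89.29 87.4 480
scene grey [295. 230.] [47.  59.8] [123.1  93.3] 89.78 87.2 915
```

The row has met the stop. I'll press on to about 22–25 N at the tool, which leaves 15 N or more on the stop.

```bash
python3 -m crank '[{"x":0.1,"y":0,"z":0,"turn":0}]' |grep contact
python3 -m crank '[{"x":0.1,"y":0,"z":0,"turn":0}]' |grep contact
python3 -m crank '[{"x":0.05,"y":0,"z":0,"turn":0},{"x":0,"y":0,"z":0,"turn":0}]' |grep contact
python3 -c "from h import *;tcp();look()"
```

```text
contact_force: [-5.0, -17.8, 0.8]
contact_force: [-6.6, -21.5, 1.1]
contact_force: [-5.4, -20.4, 0.3]
t 21.2 frame TCP mm [  42.8 -131.9] z 27.3 toolx angle 1.5711 F frame [ -2.73 -20.95] 0.33
scene green [264. 212.] [ 48.6 -60.5] [ 92.  120.5] 0.44 87.3 787
scene green [318. 245.] [ 47.1 150.3] [93.3 60.7] 0.24 87.3 475
scene grey [295. 230.] [46.9 59.4] [ 93.9 124. ] 1.43 87.3 912
```

```bash
python3 -m crank '[{"x":-0.4,"y":0,"z":0,"turn":0},{"x":-2,"y":0,"z":0,"turn":0},{"x":-4,"y":0,"z":0,"turn":0},{"x":-4,"y":0,"z":-1,"turn":0},{"x":0,"y":0,"z":-3,"turn":0}]' |grep contact
python3 -m crank '[{"x":0,"y":0,"z":-4,"turn":0},{"x":0,"y":-4,"z":-2,"turn":0},{"x":0,"y":-5,"z":0,"turn":0},{"x":0,"y":-5,"z":0,"turn":0},{"x":0,"y":-5,"z":0,"turn":0}]' |grep contact
python3 -m crank '[{"x":-4,"y":0,"z":0,"turn":0},{"x":-4,"y":0,"z":0,"turn":0},{"x":-4,"y":0,"z":0,"turn":0},{"x":-4,"y":0,"z":0,"turn":0},{"x":0,"y":0,"z":0,"turn":0}]' |grep contact
python3 -c "from h import *;tcp();look();look('top')
p,d=manip.grab_frame('top')
cv2.imwrite('pics/e.png',cv2.resize(p[130:280,160:340,::-1],None,fx=4,fy=4))"
```

```text
contact_force: [0.4, 0.7, 0.1]
contact_force: [-0.8, -0.9, 1.2]
contact_force: [-0.0, 1.4, -0.2]
t 22.75 frame TCP mm [-146.7 -393.2] z 127.3 toolx angle 1.5662 F frame [-0.22  1.41] -0.18
scene green [264. 212.] [ 48.2 -60. ] [ 92.1 122.7] 0.01 87.3 765
scene green [319. 245.] [ 47.4 150.3] [59.7 89.8] 89.13 86.9 481
scene grey [295. 230.] [46.1 59.9] [ 93.8 123.6] 1.66 87.2 897
top green [217. 177.] [ 56.3 144.8] [59.6 45.1] 1.17 86.4 160
top green [279. 197.] [ 20.5 -74.5] [88.4 39.2] 89.77 85.9 172
top grey [233. 187.] [30.3 89.7] [107.3  61.9] 33.2 86.2 243
top grey [248. 180.] [59.1 35.4] [65.  72.8] 78.81 86.6 214
```

View pics/e.png

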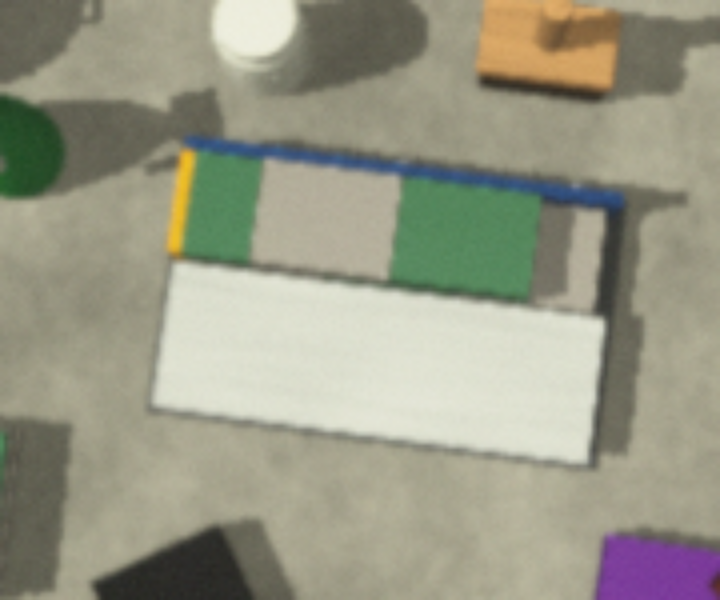

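The row is closed from the yellow stop (183,205) through starter and grey to green (465,240), along the blue fence. All three blocks measure at their places and the arm is clear, so I'm handing in.

```bash
python3 -c "from plant import manip;print(manip.job_done())"
```

```text
the job is handed in; nothing more can be done
None
```

The second course is laid and the job handed in (no verdict came back): grey then green went to the fence at about 19 N at the tool, the row was pressed to the end stop at about 21 N, and the last picture shows closed joints with the blocks within about 1 mm of their places along the course.

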